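Load prosthesis battery packs into sprung charging cradles and start the charge

ROBOT

A 7-joint arm with a two-finger parallel gripper is mounted at the origin on the work surface. World frame = base frame: x ahead of the robot, y to its left, z up, the work surface at z = 0. Lengths are in m, angles in rad, forces in N, time in s.
With the tool pointing down it reaches from about 0.425 to 0.925 m from the base axis. Payload 6.8 kg.
Tool frame: the origin (TCP) lies at the very end of the fingers, on their centre line; the grasp point (between the pads) lies bot.grip_depth behind it (bot.grip_depth is the distance from the TCP to the grasp point, in m); z points along the fingers, y is the line along which they close (so a half turn about z gives the same grasp; the last joint's range is limited). The gripper opens to 85 mm and grips with 20 to 120 N. Pads are 22 mm wide; open, the fingers measure 114 mm over their backs; the gripper's body (76 mm by 85 mm) begins 54 mm behind the grasp point. The pads swing forward as they close: fully open they stand 13 mm farther back than shut.
Start: joints at [1.07, 0.477, 0.022, 1.555, -0.011, 1.109, -0.083], TCP at [0.258, -0.624, 0.231] pointing down, gripper open.
Joint ranges: [-2.96, 2.96], [-0.34, 2.1], [-1.41, 1.46], [0.24, 2.44], [-1.37, 4.51], [0.17, 1.92], [-2.96, 2.96]. Speed limits (rad/s): [2.39, 2.39, 3.14, 3.14, 3.14, 3.14, 3.14].

INTERFACE

Orientations are given as a unit quaternion [w, x, y, z].
In Python, from station import bot gives the robot as it stands.
- The arm moves only by the tool send_rows, never from a script. Its arguments are lists of equal length, an entry for each row: "slide": the shift along the tool's x, y, z in mm, a list of three; "roll": the turn about the tool's z in degrees; "claw": the opening, from 0 (shut) to 1 (fully open). A call has exactly 8 rows; each row is the pose to reach, as a shift and turn from the pose commanded when the call began, along the tool's axes at that moment; what a row does not reach only later rows make up. A row lasts 1/12 s, in which the tool goes at most 41.7 mm and 7.16 degrees, less where a joint would pass 70% of its speed; a pose out of reach is approached as far as the arm can. A call with a gripper value outside its range is refused whole. The fingers move at their own pace and stop on an object; "force" is the grip in N (left out, the last holds). Time passes only in rows, so rows that repeat a pose let the fingers close, or fill a call up. It gives the time, the measured TCP pose, the force, the opening and the grip force at its end, in the units of the state.
- bot.get_obs(): the state, without advancing time (a new reading comes with each control period).
- bot.read_camera(name): name is "side" or "top"; returns the picture (400x640x3 uint8, red, green, blue); there is no depth.
- bot.camera_model(name): a dict with "camera_matrix" (3x3 intrinsics, pixels), "camera_from_world" (4x4, takes a point from world to camera coordinates). Camera axes: x right, y down, z forward; pixel columns grow to the right and rows downward; lengths in m; the calibration is good to about 2 mm. A picture is of the moment at which its call begins. camera_model takes no time and is no camera call.
- bot.hand_in(): hands the job in; it is judged then, once.
The state is a dict: "t": time; "q": joint angles; "joint_vel": joint speeds; "joint_torque": joint torques, N m; "eef_pos": TCP position; "tool_rot": TCP orientation; "contact_force": force on the tool from outside, world axes, zero at the start; "torque": the same for the moment, N m; "gripper_width": opening from 0.0 (shut) to 1.0 (fully open); "grasp_force": force on a finger pad.
Only numpy, scipy, OpenCV 4.12 (cv2) and the standard library are available. Lean on these libraries where they do the work, as an engineer would, in place of code of your own. Each camera call takes 0.05 s, during which the arm holds its last target. There are 200 camera calls.

TASK

Put each of the two blue prosthesis battery packs into the charging cradle that it fits, brass contact end against the cradle's sprung orange contact, lying flat and fully home between contact and tail wall. Only when both packs are home, press the yellow select key fully down and let it come up, then press the green start key fully down and let it up. Do not disturb the wire spool or the glue bottle.

Things in the scene. Friction and masses are not known exactly. Their poses are not given: they have to be found in the camera images.
- long_pack: loose long battery pack: a block 110 long (its x) x 38 wide (y) x 42 high (z), blue with a black top, about 0.25 kg. Origin: centre of its underside. Its contact end is at -x (brass strips on that end face and a brass bar on top beside it); a white gauge patch is on top near its tail (+x)
- long_pack_nose (a point): middle of the bottom edge of the long pack's contact end
- long_pack_tail (a point): middle of the bottom edge of the long pack's tail end
- long_bay: black charging cradle for the long pack, fixed, 66 wide. Origin on the bench under the middle of the seated pack. Pocket floor 8 above the bench. Side walls along x: 2 of play on each side of the pack, 10 high above the floor, tops flared. Tail wall: inner face at x = +55, 12 high above the floor, 8 thick. Sprung contact at -x, behind it a grey housing, 18 high, from x = -83 to -101
- long_bay_contact (a joint): orange sprung block at the long cradle's -x end, top 14 above the floor. 0 = out, face at x = -48: the gap to the tail wall is then 7 shorter than the pack. Grows (m) when pushed to -x, at most 0.018, 4 to 8.5 N; 0.007 with a seated pack. Square edges: a pack lowered level lands on top of it; put the contact end in first, tilted, push it back, then lower the tail
- long_bay_nose_home (a point): point on the pocket floor of the long cradle where the bottom edge of the contact end of a seated pack comes
- long_bay_tail_home (a point): the same for the tail end: on the floor at the foot of the tail wall
- wide_pack: loose wide battery pack: a block 84 long (its x) x 58 wide (y) x 42 high (z), blue with a black top, about 0.25 kg. Origin: centre of its underside. Its contact end is at -x (brass strips on that end face and a brass bar on top beside it); a white gauge patch is on top near its tail (+x)
- wide_pack_nose (a point): middle of the bottom edge of the wide pack's contact end
- wide_pack_tail (a point): middle of the bottom edge of the wide pack's tail end
- wide_bay: black charging cradle for the wide pack, fixed, 86 wide. Origin on the bench under the middle of the seated pack. Pocket floor 8 above the bench. Side walls along x: 2 of play on each side of the pack, 10 high above the floor, tops flared. Tail wall: inner face at x = +42, 12 high above the floor, 8 thick. Sprung contact at -x, behind it a grey housing, 18 high, from x = -70 to -88
- wide_bay_contact (a joint): orange sprung block at the wide cradle's -x end, top 14 above the floor. 0 = out, face at x = -35: the gap to the tail wall is then 7 shorter than the pack. Grows (m) when pushed to -x, at most 0.018, 4 to 8.5 N; 0.007 with a seated pack. Square edges: a pack lowered level lands on top of it; put the contact end in first, tilted, push it back, then lower the tail
- wide_bay_nose_home (a point): point on the pocket floor of the wide cradle where the bottom edge of the contact end of a seated pack comes
- wide_bay_tail_home (a point): the same for the tail end: on the floor at the foot of the tail wall
- select_key (a joint): yellow round key (32 across) on the grey console, 0 = up, 0.006 m = fully down (about 5 N)
- select_key_top (a point): centre of the yellow key's top face; it is pressed straight down
- start_key (a joint): green round key, like the yellow one, 70 from it on the same console
- start_key_top (a point): centre of the green key's top face
- console: grey charger console fixed to the bench, 75 x 140 x 28, origin under its centre; the two keys stand on it
- spool: copper wire spool standing on the bench, 56 across, 46 high, origin under its centre; bystander
- glue: small glue bottle with green cap, 28 across, 62 high, origin under its centre; bystander
Not all that is in view belongs to the job. Leave any red look-alike of the long_bay alone. Leave any turquoise look-alike of the wide_bay alone.

How it is judged:
On the way, in this order (a step that is already met when the one before it is completed fails the run):
1. both packs are home in their cradles (distance between long_pack_nose and long_bay_nose_home below 0.0045 m and distance between long_pack_tail and long_bay_tail_home below 0.0045 m and angle between each of long_pack, wide_pack's own z axis and vertical below 0.06 rad and distance between wide_pack_nose and wide_bay_nose_home below 0.0045 m and distance between wide_pack_tail and wide_bay_tail_home below 0.0045 m), for 0.2 s.
2. the yellow select key is pressed down, the green one up (value of joint select_key above 0.004 m and value of joint start_key below 0.0015 m), for 0.02 s.
3. the green start key is pressed down, the yellow one up again (value of joint start_key above 0.004 m and value of joint select_key below 0.0015 m), for 0.02 s.
At the end, for the whole second after the job is handed in: Each pack lies at rest in its own cradle, contact end at the sprung contact: the bottom edges of its contact end and tail within 4.5 mm of their home points and its tilt under 0.06 rad; both keys are up again (all of step 1 and value of joint each of select_key, start_key below 0.0015 m and linear speed of each of long_pack, wide_pack below 0.01 m/s); the robot touches nothing.
It fails at once if a key is pressed while a pack is not home (value of joint any of select_key, start_key above 0.004 m and not (distance between long_pack_nose and long_bay_nose_home below 0.0045 m and distance between long_pack_tail and long_bay_tail_home below 0.0045 m and angle between each of long_pack, wide_pack's own z axis and vertical below 0.06 rad and distance between wide_pack_nose and wide_bay_nose_home below 0.0045 m and distance between wide_pack_tail and wide_bay_tail_home below 0.0045 m)).
It fails at once if both keys are pressed at once (value of joint each of select_key, start_key above 0.004 m).
It fails at once if the spool or the glue bottle is moved by more than 30 mm (distance of any of spool, glue from where it was at the start of the episode above 0.03 m).
It also fails if it takes over 72 s, if anything falls off the work surface, if the arm or the gripper's body presses on something with over 40 N, if the wrist force passes 120 N, or if a joint passes its speed limit or range.

## Working session

There is one attempt and no reset: what is moved stays moved. The work goes in short steps, Python scripts to look and compute and a tool call to move; the robot and the scene stay as the last step left them, time stands still between calls to the robot, and variables do not carry over. Pictures are saved under pics/ and viewed, at most 10 in all, crops included, and the job is handed in when it is done.

Besides the shell and the picture viewer there is one more tool, called after ">>>" by a JSON object that holds its "api" and its "payload", one argument or row to a line. send_rows: Moves the arm, as the interface text tells. Its arguments: {"type":"object","properties":{"slide":{"type":"array","items":{"type":"array","items":{"type":"number"}}},"roll":{"type":"array","items":{"type":"number"}},"claw":{"type":"array","items":{"type":"number"}},"force":{"type":"number"}},"required":["slide","roll","claw"]}

```bash
mkdir -p pics; ls; python3 - <<'E'
from station import bot
import cv2,numpy as np
for n in("top","side"):
    im=bot.read_camera(n); cv2.imwrite(f"pics/{n}0.png",im[:,:,::-1])
    m=bot.camera_model(n); print(np.round(m["camera_matrix"],1).tolist(),np.round(m["camera_from_world"],3).tolist())
o=bot.get_obs();print(o, bot.grip_depth)
E
```

```text
pics
[[435.1, 0.0, 318.2], [0.0, 435.1, 197.4], [0.0, 0.0, 1.0]] [[-0.014, -1.0, 0.01, 0.093], [-0.995, 0.013, -0.1, 0.525], [0.1, -0.012, -0.995, 1.466], [0.0, 0.0, 0.0, 1.0]]
[[443.2, 0.0, 320.4], [0.0, 443.2, 193.9], [0.0, 0.0, 1.0]] [[-0.892, -0.453, -0.008, 0.534], [-0.286, 0.578, -0.764, 0.128], [0.351, -0.679, -0.645, 1.205], [0.0, 0.0, 0.0, 1.0]]
{'t': 0.1, 'q': array([ 1.0698987 ,  0.47773766,  0.02234749,  1.55636473, -0.01150927,
        1.1093343 , -0.08308498]), 'joint_vel': array([ 0.00026592, -0.0005914 ,  0.00044082, -0.0030424 ,  0.00114422,
        0.00011851, -0.00053897]), 'joint_torque': array([ 4.75967987e-03, -5.97761214e+01,  1.61337331e+00, -2.81953686e+01,
        1.27250736e-02,  5.02733412e-03, -7.49073524e-05]), 'eef_pos': array([ 0.25814847, -0.62308634,  0.23040436]), 'tool_rot': array([-8.27681313e-04,  9.80772721e-01,  1.95151566e-01, -2.25839347e-04]), 'contact_force': array([ 0.06764367, -0.03315223,  0.77300718]), 'torque': array([ 0.00602152,  0.01084744, -0.00704643]), 'grasp_force': 0.0, 'gripper_width': 1.0031113075616347} 0.0187
```

View pics/top0.png

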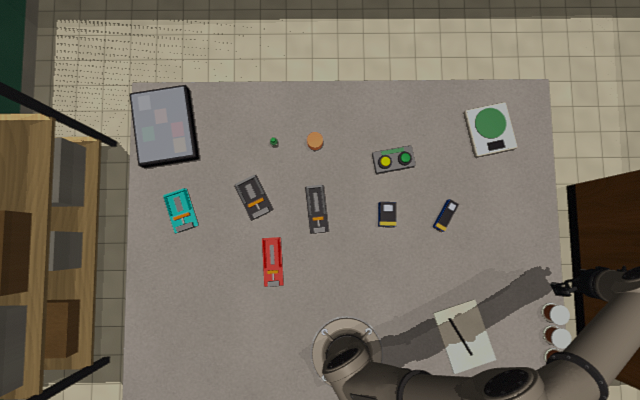

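View pics/side0.png

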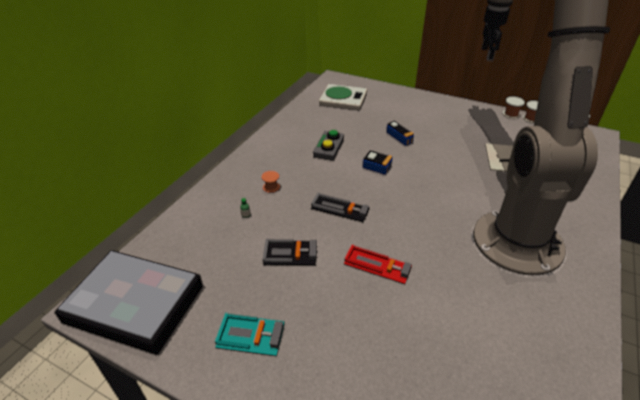

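Candidates in the top view: black cradles at (254,198) and (317,209), the red one at (272,262) and the turquoise one at (181,210). The black pair fit the description; of these the broader, (254,198), is wide_bay and the slim one, (317,209), is long_bay. The packs are at (387,214), wide, and (446,215), long. I'll confirm with an enlarged crop.

```bash
python3 - <<'E'
import cv2,numpy as np
im=cv2.imread("pics/top0.png")
a=cv2.resize(im[165:245,225:345],None,fx=6.6,fy=6.6,interpolation=cv2.INTER_CUBIC)[:,:792]
b=cv2.resize(im[190:240,365:475],None,fx=7.2,fy=7.2*.99*0.75/0.75,interpolation=cv2.INTER_CUBIC)[:,:792]
s=cv2.imread("pics/side0.png")
a=cv2.resize(im[170:240,230:340],None,fx=7,fy=7,interpolation=cv2.INTER_CUBIC)[:, :770]
b=cv2.resize(im[140:240,365:475],None,fx=3.5,fy=3.5,interpolation=cv2.INTER_CUBIC)
cv2.imwrite("pics/cropA.png",a)
o=np.zeros((600,800,3),np.uint8)
b=cv2.resize(im[143:238,368:468],None,fx=4,fy=4,interpolation=cv2.INTER_CUBIC);o[:380,:400]=b
c=cv2.resize(s[115:175,355:425],None,fx=5.7,fy=5.7,interpolation=cv2.INTER_CUBIC);o[:c.shape[0],400:400+c.shape[1]]=c
d=cv2.resize(s[185:275,255:385],None,fx=2.4,fy=2.4);o[384:600,:312]=d
cv2.imwrite("pics/cropB.png",o)
E
```

```text
(no output)
```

View pics/cropA.png

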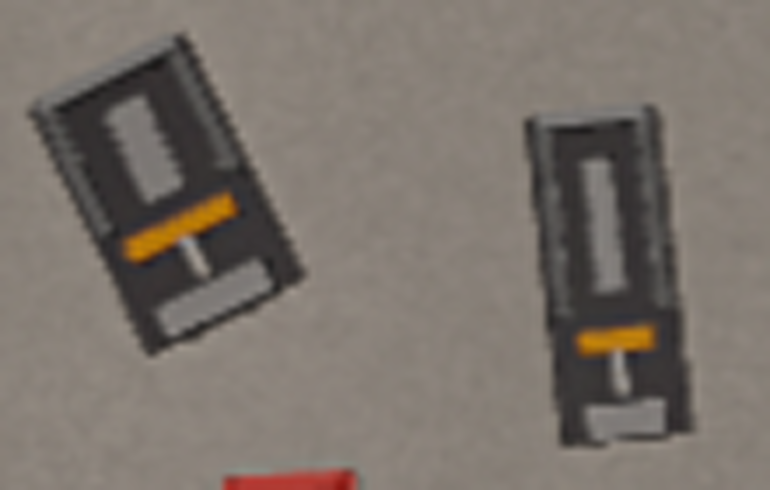

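View pics/cropB.png

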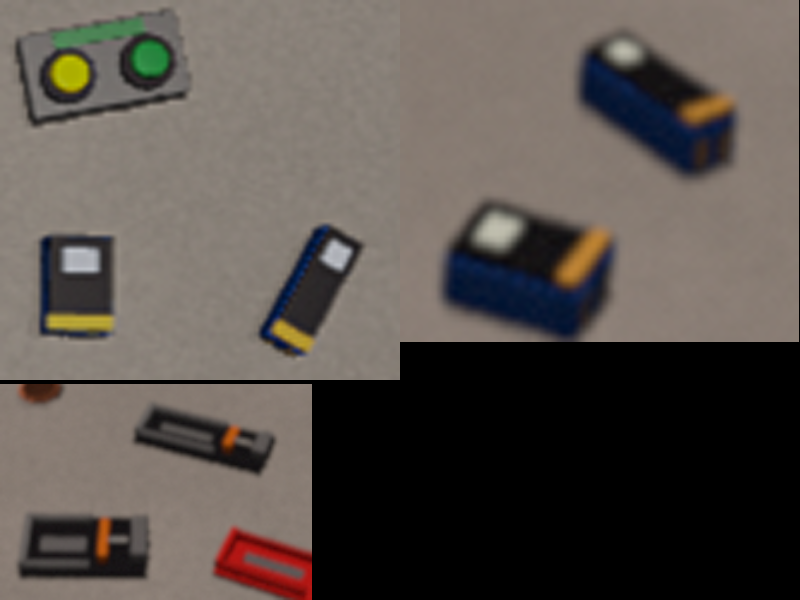

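```bash
cat > vis.py <<'E'
import cv2,numpy as np
from station import bot
from scipy.optimize import minimize
U=8
def proj(n,P):
    m=bot.camera_model(n);c=np.c_[P,np.ones(len(P))]@np.array(m["camera_from_world"])[:3].T
    p=c@np.array(m["camera_matrix"]).T; return p[:,:2]/p[:,2:]
def ray(n,uv,z):
    m=bot.camera_model(n);T=np.array(m["camera_from_world"]);R,t=T[:3,:3],T[:3,3]
    d=R.T@np.linalg.inv(m["camera_matrix"])@[*uv,1];o=-R.T@t
    return o+d*(z-o[2])/d[2]
def box(x0,x1,w,z0,z1): return np.array([[x,y,z] for x in(x0,x1) for y in(-w/2,w/2) for z in(z0,z1)])/1000
def place(P,p):
    c,s=np.cos(p[2]),np.sin(p[2]);return P@np.array([[c,s,0],[-s,c,0],[0,0,1]])+[p[0],p[1],0]
def bay(h,w,): # h half length
    return np.r_[box(-h-46,h+8,w,0,8),box(-h+4,h+8,w,8,18),box(h,h+8,w,8,20),box(-h-46,-h-28,w-20,8,18)]
OB=dict(long_pack=box(-55,55,38,0,42),wide_pack=box(-42,42,58,0,42),long_bay=bay(55,66),wide_bay=bay(42,86),
 console=box(-37.5,37.5,140,0,28))
def hullmask(im,n,name,p0,th):
    q=proj(n,place(OB[name],p0));a=np.floor(q.min(0)-7).astype(int);b=np.ceil(q.max(0)+7).astype(int)
    c=im[a[1]:b[1],a[0]:b[0]].astype(np.float32)
    edge=np.r_[c[:2].reshape(-1,3),c[-2:].reshape(-1,3),c[:,:2].reshape(-1,3),c[:,-2:].reshape(-1,3)]
    bg=np.median(edge,0);d=np.abs(c-bg).max(2)
    d=cv2.resize(d,None,fx=U,fy=U,interpolation=cv2.INTER_LINEAR)
    cs,_=cv2.findContours((d>th).astype(np.uint8),cv2.RETR_EXTERNAL,cv2.CHAIN_APPROX_NONE)
    h=cv2.convexHull(max(cs,key=cv2.contourArea));m=np.zeros(d.shape,np.uint8);cv2.fillConvexPoly(m,h,1)
    return a,m
def fit(ims,name,p0,th=30,cams=("top","side")):
    p0=np.array(p0,float)
    for k in range(2):
        M={n:hullmask(ims[n],n,name,p0,th) for n in cams}
        def f(v):
            p=v*[.001,.001,.01];s=0
            for n,(a,m) in M.items():
                q=(proj(n,place(OB[name],p))-a+.5)*U-.5
                h=cv2.convexHull(q.astype(np.float32)).reshape(-1,2)
                r=np.zeros_like(m);cv2.fillConvexPoly(r,np.round(h*16).astype(np.int32),1,shift=4)
                s+=(r!=m).sum()
            return s/U/U
        v0=p0*[1e3,1e3,100]
        r=minimize(f,v0,method="Nelder-Mead",options=dict(initial_simplex=np.r_[[v0],v0+np.diag([8,8,8])],xatol=.02,fatol=.02))
        p0=r.x*[.001,.001,.01]
    return p0,r.fun
E
python3 - <<'E'
from vis import *
ims={n:cv2.imread(f"pics/{n}0.png") for n in("top","side")}
g=dict(long_pack=((439.5,227),(453,204)),wide_pack=((387,225),(388,204)),long_bay=((320,230),(315.5,187)),wide_bay=((262,216),(245,180)),console=((390,172),(389,146)))
for k,(a,b) in g.items():
    A,B=ray("top",a,.02),ray("top",b,.02);c=(A+B)/2
    if "bay" in k: c=c+(B-A)*.12
    p0=[c[0],c[1],np.arctan2(*(B-A)[1::-1])]
    for cams in(("top",),("side",),("top","side")):
        for th in(20,35):
            p,s=fit(ims,k,p0,th,cams);print(k,cams,th,np.round(p*[1e3,1e3,57.3],1),round(s,1))
for n in ims:
    hsv=cv2.cvtColor(ims[n],cv2.COLOR_BGR2HSV)
    for nm,lo,hi in(("yellow",(24,150,150),(34,255,255)),("green",(50,130,90),(75,255,255)),("orange",(8,150,120),(23,255,255))):
        m=cv2.inRange(hsv,lo,hi);N,_,st,ce=cv2.connectedComponentsWithStats(m)
        for i in range(1,N):
            if st[i,4]>12: print(n,nm,st[i,4],np.round(ce[i],1),np.round(ray(n,ce[i],.036 if nm!="orange" else .022)*1e3,1))
E
```

```text
long_pack ('top',) 20 [ 459.6 -348.3  -30.6] 21.1
long_pack ('top',) 35 [ 459.  -348.1  -31.3] 13.2
long_pack ('side',) 20 [ 456.1 -344.9  -29.8] 28.2
long_pack ('side',) 35 [ 456.5 -344.9  -31.8] 22.0
long_pack ('top', 'side') 20 [ 458.4 -347.7  -30.6] 58.5
long_pack ('top', 'side') 35 [ 458.4 -347.4  -31. ] 52.2
wide_pack ('top',) 20 [ 466.  -147.8   -2.9] 35.9
wide_pack ('top',) 35 [ 465.5 -147.1   -2.9] 20.3
wide_pack ('side',) 20 [ 463.2 -143.3   -4.2] 32.7
wide_pack ('side',) 35 [ 463.2 -144.4   -1.4] 16.6
wide_pack ('top', 'side') 20 [ 464.  -146.6   -3.1] 77.0
wide_pack ('top', 'side') 35 [ 463.9 -146.5   -3.3] 59.3Traceback (most recent call last):
  File "<stdin>", line 10, in <module>
  File "vis.py", line 41, in fit
    r=minimize(f,v0,method="Nelder-Mead",options=dict(initial_simplex=np.r_[[v0],v0+np.diag([8,8,8])],xatol=.02,fatol=.02))
    res = _minimize_neldermead(fun, x0, args, callback, bounds=bounds,
                               **options)
    fxcc = func(xcc)
    fx = function(np.copy(x), *(wrapper_args + args))
  File "vis.py", line 35, in f
    q=(proj(n,place(OB[name],p))-a+.5)*U-.5
       ~~~~^^^^^^^^^^^^^^^^^^^^^
  File "vis.py", line 6, in proj
    m=bot.camera_model(n);c=np.c_[P,np.ones(len(P))]@np.array(m["camera_from_world"])[:3].T
ValueError: time passes only in moves, steps and waits
```

```bash
python3 - <<'E'
s=open("vis.py").read()
s=s.replace("U=8\n","U=8\nCM={n:bot.camera_model(n) for n in('top','side')}\n").replace("m=bot.camera_model(n);","m=CM[n];")
open("vis.py","w").write(s)
E
cat > m1.py <<'E'
from vis import *
ims={n:cv2.imread(f"pics/{n}0.png") for n in("top","side")}
g=dict(long_pack=((439.5,227),(453,204)),wide_pack=((387,225),(388,204)),long_bay=((320,230),(315.5,187)),wide_bay=((262,216),(245,180)),console=((390,172),(389,146)))
ov={n:cv2.resize(ims[n],None,fx=5,fy=5,interpolation=cv2.INTER_CUBIC) for n in ims}
for k,(a,b) in g.items():
    A,B=ray("top",a,.02),ray("top",b,.02);c=(A+B)/2
    if "bay" in k: c=c+(B-A)*.12
    p0=[c[0],c[1],np.arctan2(*(B-A)[1::-1])]
    for cams in(("top",),("side",)):
            p,s=fit(ims,k,p0,30,cams);print(k,cams,np.round(p*[1e3,1e3,57.3],1),round(s,1))
            n=cams[0];a,m=hullmask(ims[n],n,k,p,30)
            cs,_=cv2.findContours(m,0,1);cv2.polylines(ov[n],[((cs[0].reshape(-1,2)+.5)/U*5+a*5).astype(int)],1,(255,255,0))
            h=cv2.convexHull((proj(n,place(OB[k],p)).astype(np.float32)+.5)*5);cv2.polylines(ov[n],[h.astype(int)],1,(0,0,255))
o=np.zeros((600,800,3),np.uint8)
def put(n,x,y,w,h,X,Y):
    o[Y:Y+h*5,X:X+w*5]=ov[n][y*5:(y+h)*5,x*5:(x+w)*5]
put("top",234,172,100,64,0,0);put("top",370,195,60,40,500,0);put("top",425,195,40,42,500,210)
put("side",258,190,120,56,0,320)
put("side",350,120,40,56,600,320)
cv2.imwrite("pics/ov.png",o)
for n in ims:
    hsv=cv2.cvtColor(ims[n],cv2.COLOR_BGR2HSV)
    for nm,lo,hi in(("yellow",(24,150,150),(34,255,255)),("green",(50,130,90),(75,255,255)),("orange",(8,150,120),(23,255,255))):
        m=cv2.inRange(hsv,lo,hi);N,_,st,ce=cv2.connectedComponentsWithStats(m)
        for i in range(1,N):
            if st[i,4]>12: print(n,nm,st[i,4],np.round(ce[i],1),np.round(ray(n,ce[i],.036 if nm!="orange" else .022)*1e3,1))
E
python3 m1.py
```

```text
long_pack ('top',) [ 459.1 -348.3  -30.7] 7.8
long_pack ('side',) [ 456.6 -345.1  -30.5] 10.1
wide_pack ('top',) [ 465.6 -147.7   -1.7] 17.2
wide_pack ('side',) [ 463.4 -144.3   -2.3] 13.9
long_bay ('top',) [505.6  94.2   5.5] 40.0
long_bay ('side',) [503.3  98.1   5.7] 77.8
wide_bay ('top',) [547.  318.   25.6] 31.1
wide_bay ('side',) [544.8 322.7  26.5] 100.8
console ('top',) [ 655.3 -174.7    9.6] 63.1
console ('side',) [ 653.7 -173.8    9.6] 35.0
top yellow 59 [385.3 160.9] [ 648.2 -146.6   36. ]
top yellow 48 [387.5 223. ] [ 434.7 -147.6   36. ]
top yellow 13 [440.8 226.8] [ 419.2 -328.5   36. ]
top green 62 [405.1 157.2] [ 660.4 -215.1   36. ]
top orange 25 [315.2 146.6] [704.1  93.9  22. ]
top orange 57 [255.2 202.1] [513.1 302.   22. ]
top orange 44 [181.1 215.9] [468.9 554.7  22. ]
top orange 32 [317.2 218.1] [455.4  90.3  22. ]
top orange 24 [440.4 226.1] [ 422.2 -331.1   22. ]
top orange 39 [272.1 271.5] [277.1 245.3  22. ]
side yellow 32 [327.2 142.1] [ 652.6 -158.6   36. ]
side green 19 [332.6 132.1] [ 663.6 -224.5   36. ]
side orange 20 [408.2 133.6] [ 426.6 -353.9   22. ]
side orange 39 [386.5 159.8] [ 439.9 -169.8   22. ]
side orange 133 [269.9 176.4] [738.   76.9  22. ]
side orange 32 [350.8 206.3] [451.9  93.3  22. ]
side orange 65 [297.7 248.3] [509.5 306.1  22. ]
side orange 50 [390.5 264.1] [273.5 248.9  22. ]
side orange 93 [258.9 331.4] [465.2 560.4  22. ]
```

View pics/ov.png

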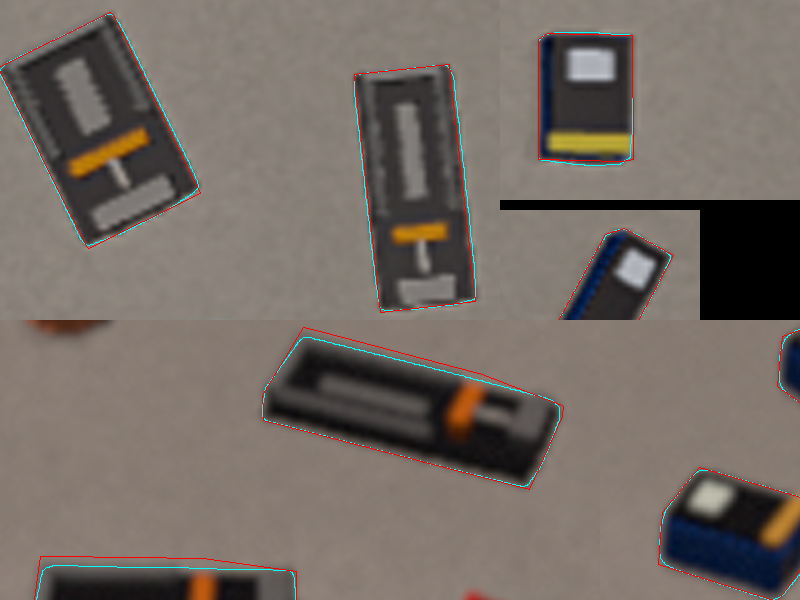

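The overlay shows the top-view outlines matching closely: wide_bay around (254,198), long_bay around (317,209), packs at (387,214) and (446,215). The side camera is offset by a constant of about 3 mm. I'll move over the long pack and calibrate the offset with a grip and release.

>>> {"api": "send_rows", "payload": {
  "slide": [
    [36,-22,12],
    [73,-44,25],
    [109,-66,38],
    [145,-88,50],
    [182,-110,62],
    [218,-132,75],
    [255,-155,88],
    [291,-177,100]
  ],
  "roll": [7,14,21,28,35,42,49,53.2],
  "claw": [1,1,1,1,1,1,1,1],
  "force": 40
}}

```text
t: 0.77
eef_pos: [0.4478, -0.3637, 0.1366]
tool_rot: [-0.0, 0.963, -0.268, -0.0]
contact_force: [0.6, -1.2, -0.7]
gripper_width: 0.996
grasp_force: 0.0
```

```bash
cat > go.py <<'E'
import sys,numpy as np
from station import bot
def state():
    o=bot.get_obs();w,x,y,z=o["tool_rot"]
    h=np.degrees(np.arctan2(2*(x*y+w*z),1-2*(y*y+z*z)));return o,h
def go(X,Y,Z,H):
    o,h=state();d=np.array([X,Y,Z])-o["eef_pos"]*1e3;c,s=np.cos(np.radians(h)),np.sin(np.radians(h))
    print("slide",np.round([d[0]*c+d[1]*s,d[0]*s-d[1]*c,-d[2]],1),"roll",round((h-H+180)%360-180,2))
    print("t",round(o["t"],2),"pos",np.round(o["eef_pos"]*1e3,1),"h",round(h,2),"q",np.round(o["q"],2),"F",np.round(o["contact_force"],1),"w",round(o["gripper_width"],3),"g",round(o["grasp_force"],1))
if __name__=="__main__": go(*map(float,sys.argv[1:]))
E
python3 go.py 461 -349.5 14 -30.7
```

```text
slide [  4.  -19.  122.6] roll -0.36
t 0.77 pos [ 447.8 -363.7  136.6] h -31.06 q [ 0.47  0.43  0.13  1.89 -0.07  0.83 -1.47] F [ 0.6 -1.2 -0.7] w 0.996 g 0.0
```

>>> {"api": "send_rows", "payload": {
  "slide": [
    [0,0,15],
    [0,0,30],
    [0,0,45],
    [0,0,55],
    [0,0,60],
    [0,0,60],
    [0,0,60],
    [0,0,60]
  ],
  "roll": [0,0,0,0,0,0,0,0],
  "claw": [1,1,1,1,1,1,1,1]
}}

```text
t: 1.43
eef_pos: [0.4476, -0.3661, 0.0781]
tool_rot: [0.0, 0.964, -0.265, 0.001]
contact_force: [0.9, 0.6, 0.1]
gripper_width: 1.003
grasp_force: 0.0
```

```bash
python3 go.py 461 -349.5 14 -30.7
```

```text
slide [  3.  -21.1  64.1] roll -0.02
t 1.43 pos [ 447.6 -366.1   78.1] h -30.72 q [ 0.49  0.51  0.11  1.92 -0.08  0.71 -1.45] F [0.9 0.6 0.1] w 1.003 g 0.0
```

>>> {"api": "send_rows", "payload": {
  "slide": [
    [1,-10,6],
    [3,-21,14],
    [3,-21,30],
    [3,-21,46],
    [3,-21,58],
    [3,-21,64],
    [3,-21,64],
    [3,-21,64]
  ],
  "roll": [0,0,0,0,0,0,0,0],
  "claw": [1,1,1,1,1,1,1,1],
  "force": 40
}}

```text
t: 2.1
eef_pos: [0.4607, -0.3488, 0.0132]
tool_rot: [-0.0, 0.964, -0.265, -0.0]
contact_force: [-0.4, 0.9, 0.2]
gripper_width: 0.998
grasp_force: 0.0
```

>>> {"api": "send_rows", "payload": {
  "slide": [
    [0,0,0],
    [0,0,0],
    [0,0,0],
    [0,0,0],
    [0,0,0],
    [0,0,0],
    [0,0,0],
    [0,0,0]
  ],
  "roll": [0,0,0,0,0,0,0,0],
  "claw": [0,0,0,0,0,0,0,0],
  "force": 40
}}

```text
t: 2.77
eef_pos: [0.461, -0.3493, 0.014]
tool_rot: [0.0, 0.964, -0.265, 0.001]
contact_force: [-1.0, 1.7, 5.9]
gripper_width: 0.439
grasp_force: 41.6
```

```bash
python3 go.py 461 -349.5 14 -30.7
```

```text
slide [0.1 0.2 0. ] roll -0.0
t 2.77 pos [ 461.  -349.3   14. ] h -30.7 q [ 0.47  0.61  0.1   1.94 -0.1   0.59 -1.48] F [-1.   1.7  5.9] w 0.439 g 41.6
```

>>> {"api": "send_rows", "payload": {
  "slide": [
    [0,0,0],
    [0,0,0],
    [0,0,0],
    [0,0,-20],
    [0,0,-50],
    [0,15,-80],
    [0,50,-110],
    [0,90,-110]
  ],
  "roll": [0,0,0,0,0,0,0,0],
  "claw": [1,1,1,1,1,1,1,1]
}}

```text
t: 3.43
eef_pos: [0.4199, -0.4248, 0.1282]
tool_rot: [0.001, 0.965, -0.262, 0.004]
contact_force: [1.1, -2.0, -0.2]
gripper_width: 0.999
grasp_force: 0.0
```

>>> {"api": "send_rows", "payload": {
  "slide": [
    [0,40,0],
    [0,80,0],
    [0,80,0],
    [0,80,0],
    [0,80,0],
    [0,80,0],
    [0,80,0],
    [0,80,0]
  ],
  "roll": [0,0,0,0,0,0,0,0],
  "claw": [1,1,1,1,1,1,1,1]
}}

```text
t: 4.1
eef_pos: [0.3758, -0.4924, 0.1231]
tool_rot: [-0.0, 0.965, -0.264, 0.0]
contact_force: [0.4, -0.5, -0.3]
gripper_width: 1.006
grasp_force: 0.0
```

```bash
python3 - <<'E'
from vis import *
ims={n:bot.read_camera(n)[:,:,::-1].copy() for n in CM}
for n in ims: cv2.imwrite(f"pics/{n}1.png",ims[n])
for n in CM:
    for th in(25,30,40):
        p,s=fit(ims,"long_pack",[.459,-.348,-.535],th,(n,));print(n,th,np.round(p*[1e3,1e3,57.3],1),round(s,1),"lateral(tool y) vs robot", np.round((p[:2]*1e3-[461,-349.3])@[-.5105,-.8599],2))
E
python3 go.py 461 -349.5 14 -30.7
```

```text
top 25 [ 459.4 -348.5  -30.5] 12.9 lateral(tool y) vs robot 0.18
top 30 [ 459.  -348.4  -30.7] 8.7 lateral(tool y) vs robot 0.2
top 40 [ 458.9 -348.4  -31.3] 21.4 lateral(tool y) vs robot 0.28
side 25 [ 457.1 -345.5  -30.6] 14.0 lateral(tool y) vs robot -1.26
side 30 [ 456.7 -345.3  -30.5] 10.3 lateral(tool y) vs robot -1.27
side 40 [ 456.9 -345.6  -33.1] 32.0 lateral(tool y) vs robot -1.12
slide [   0.7 -167.   109.2] roll 0.09
t 4.2 pos [ 375.4 -492.9  123.2] h -30.61 q [ 0.71  0.51  0.15  1.8  -0.09  0.85 -1.2 ] F [ 0.8  0.1 -0.4] w 1.0 g 0.0
```

>>> {"api": "send_rows", "payload": {
  "slide": [
    [1,-40,0],
    [1,-80,0],
    [1,-120,10],
    [1,-155,20],
    [1,-167,40],
    [1,-167,70],
    [1,-167,100],
    [1,-167,110]
  ],
  "roll": [0,0,0,0,0,0,0,0],
  "claw": [1,1,1,1,1,1,1,1],
  "force": 60
}}

```text
t: 4.87
eef_pos: [0.4593, -0.3482, 0.0098]
tool_rot: [-0.001, 0.965, -0.264, -0.002]
contact_force: [-1.3, 0.1, 0.3]
gripper_width: 1.001
grasp_force: 0.0
```

>>> {"api": "send_rows", "payload": {
  "slide": [
    [0,0,0],
    [0,0,0],
    [0,0,0],
    [0,0,0],
    [0,0,0],
    [0,0,0],
    [0,0,0],
    [0,0,0]
  ],
  "roll": [0,0,0,0,0,0,0,0],
  "claw": [1,1,1,0,0,0,0,0]
}}

```text
t: 5.53
eef_pos: [0.4613, -0.351, 0.0142]
tool_rot: [0.0, 0.964, -0.265, 0.001]
contact_force: [-0.9, 0.9, 6.8]
gripper_width: 0.43
grasp_force: 61.8
```

```bash
python3 go.py 508 94.4 150 5.5
```

```text
slide [-187.3 -406.7 -135.8] roll -36.2
t 5.53 pos [ 461.3 -351.    14.2] h -30.7 q [ 0.47  0.61  0.1   1.94 -0.1   0.59 -1.48] F [-0.9  0.9  6.8] w 0.43 g 61.8
```

>>> {"api": "send_rows", "payload": {
  "slide": [
    [0,0,-12],
    [0,0,-36],
    [0,0,-66],
    [-8,-17,-96],
    [-23,-50,-120],
    [-38,-82,-130],
    [-53,-115,-136],
    [-68,-148,-136]
  ],
  "roll": [0,0,0,-2,-6,-10,-14,-18],
  "claw": [0,0,0,0,0,0,0,0]
}}

```text
t: 6.2
eef_pos: [0.4784, -0.1874, 0.1515]
tool_rot: [0.0, 0.994, -0.109, 0.002]
contact_force: [0.4, 0.3, -2.6]
gripper_width: 0.43
grasp_force: 60.7
```

```bash
python3 go.py 508 94.4 150 5.5
```

```text
slide [ -32.3 -281.5    1.5] roll -18.04
t 6.2 pos [ 478.4 -187.4  151.5] h -12.54 q [ 0.24  0.31  0.01  2.02 -0.01  0.81 -1.53] F [ 0.4  0.3 -2.6] w 0.43 g 60.7
```

>>> {"api": "send_rows", "payload": {
  "slide": [
    [-4,-35,0],
    [-8,-70,0],
    [-12,-105,0],
    [-16,-140,0],
    [-20,-175,0],
    [-23,-210,0],
    [-24,-240,0],
    [-24,-265,0]
  ],
  "roll": [-3,-6,-9,-12,-14,-16,-17,-18],
  "claw": [0,0,0,0,0,0,0,0]
}}

```text
t: 6.87
eef_pos: [0.5121, 0.0779, 0.1497]
tool_rot: [-0.0, 0.999, 0.048, -0.0]
contact_force: [0.3, -1.0, -2.6]
gripper_width: 0.432
grasp_force: 60.7
```

>>> {"api": "send_rows", "payload": {
  "slide": [
    [0,-5,15],
    [0,-10,35],
    [0,-15,55],
    [0,-15,70],
    [0,-15,80],
    [0,-15,80],
    [0,-15,80],
    [0,-15,80]
  ],
  "roll": [0,0,0,0,0,0,0,0],
  "claw": [0,0,0,0,0,0,0,0]
}}

```text
t: 7.53
eef_pos: [0.512, 0.09, 0.0701]
tool_rot: [-0.0, 0.999, 0.046, 0.001]
contact_force: [0.3, -0.2, -2.5]
gripper_width: 0.431
grasp_force: 60.6
```

```bash
python3 go.py 518.2 95.4 36 5.5; python3 - <<'E'
from vis import *
ims={n:bot.read_camera(n)[:,:,::-1].copy() for n in CM}
for n in ims: cv2.imwrite(f"pics/{n}2.png",ims[n])
a=cv2.resize(ims["side"][150:230,290:380],None,fx=6,fy=6,interpolation=2);b=cv2.resize(ims["top"][170:240,290:345],None,fx=4,fy=4,interpolation=2)
o=np.zeros((480,780,3),np.uint8);o[:480,:540]=a;o[:280,545:765]=b;cv2.imwrite("pics/hov.png",o)
E
```

```text
slide [ 6.7 -4.8 34.1] roll -0.23
t 7.53 pos [512.   90.   70.1] h 5.27 q [-0.17  0.45 -0.15  2.05  0.11  0.65 -1.87] F [ 0.3 -0.2 -2.5] w 0.431 g 60.6
```

View pics/hov.png

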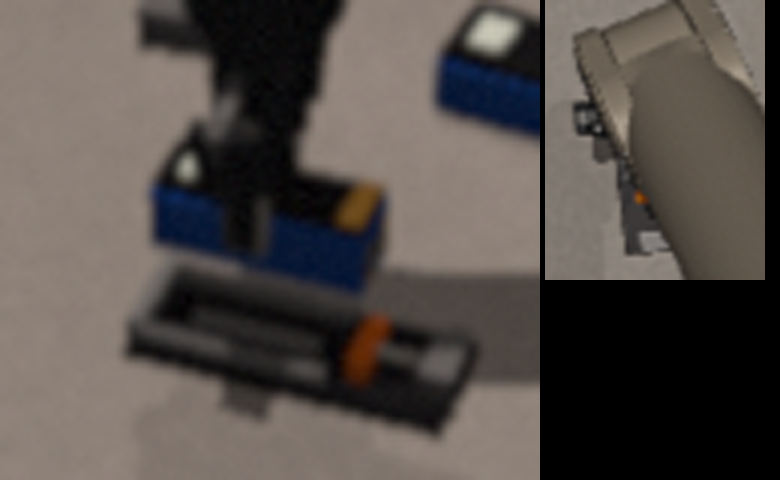

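The side view shows the pack held level above the long cradle, brass end over the orange contact (about (366,210) in the full frame). Next I lower it to just above the tail wall's height, then push it toward the contact.

>>> {"api": "send_rows", "payload": {
  "slide": [
    [4,-2,6],
    [7.7,-4.8,14],
    [7.7,-4.8,22],
    [7.7,-4.8,28],
    [7.7,-4.8,32],
    [7.7,-4.8,34],
    [7.7,-4.8,34.8],
    [7.7,-4.8,34.8]
  ],
  "roll": [-0.2,-0.2,-0.2,-0.2,-0.2,-0.2,-0.2,-0.2],
  "claw": [0,0,0,0,0,0,0,0]
}}

```text
t: 8.3
eef_pos: [0.5184, 0.0956, 0.0344]
tool_rot: [0.0, 0.999, 0.048, -0.0]
contact_force: [-0.4, -0.7, -2.7]
gripper_width: 0.433
grasp_force: 60.8
```

```bash
python3 go.py 518.2 95.4 35.2 5.5
```

```text
slide [-0.2  0.2 -0.8] roll 0.0
t 8.3 pos [518.4  95.6  34.4] h 5.5 q [-0.19  0.52 -0.14  2.04  0.13  0.59 -1.89] F [-0.4 -0.7 -2.7] w 0.433 g 60.8
```

>>> {"api": "send_rows", "payload": {
  "slide": [
    [-1,0,-0.3],
    [-2,0,-0.3],
    [-3,0,-0.3],
    [-4,0,-0.3],
    [-5,0,-0.3],
    [-6,0,-0.3],
    [-6,0,-0.3],
    [-6,0,-0.3]
  ],
  "roll": [0,0,0,0,0,0,0,0],
  "claw": [0,0,0,0,0,0,0,0]
}}

```text
t: 8.97
eef_pos: [0.5133, 0.0951, 0.035]
tool_rot: [-0.0, 0.999, 0.048, 0.001]
contact_force: [4.6, 0.5, -1.5]
gripper_width: 0.432
grasp_force: 60.7
```

```bash
python3 go.py 518.2 95.4 35.2 5.5
```

```text
slide [ 4.9  0.2 -0.2] roll 0.0
t 8.97 pos [513.3  95.1  35. ] h 5.5 q [-0.19  0.51 -0.14  2.06  0.13  0.58 -1.89] F [ 4.6  0.5 -1.5] w 0.432 g 60.7
```

>>> {"api": "send_rows", "payload": {
  "slide": [
    [-1,0,0],
    [-2,0,0],
    [-3,0,0],
    [-4,0,0],
    [-5,0,0],
    [-6.3,0,0],
    [-6.3,0,0],
    [-6.3,0,0]
  ],
  "roll": [0,0,0,0,0,0,0,0],
  "claw": [0,0,0,0,0,0,0,0]
}}

```text
t: 9.63
eef_pos: [0.5077, 0.0946, 0.0352]
tool_rot: [-0.0, 0.999, 0.048, 0.001]
contact_force: [5.9, -0.9, -1.6]
gripper_width: 0.43
grasp_force: 60.7
```

```bash
python3 go.py 518.2 95.4 35.2 5.5
```

```text
slide [10.6  0.3 -0. ] roll -0.0
t 9.63 pos [507.7  94.6  35.2] h 5.5 q [-0.19  0.5  -0.14  2.07  0.13  0.57 -1.9 ] F [ 5.9 -0.9 -1.6] w 0.43 g 60.7
```

>>> {"api": "send_rows", "payload": {
  "slide": [
    [-0.4,0,2],
    [-0.4,0,4],
    [-0.4,0,6],
    [-0.4,0,8],
    [-0.4,0,10],
    [-0.4,0,12],
    [-0.4,0,12.5],
    [-0.4,0,12.5]
  ],
  "roll": [0,0,0,0,0,0,0,0],
  "claw": [0,0,0,0,0,0,0,0]
}}

```text
t: 10.3
eef_pos: [0.5074, 0.095, 0.0227]
tool_rot: [-0.0, 0.999, 0.048, 0.001]
contact_force: [6.9, 0.3, -1.7]
gripper_width: 0.43
grasp_force: 60.9
```

```bash
python3 go.py 518.2 95.4 35.2 5.5
```

```text
slide [ 10.8   0.7 -12.5] roll 0.02
t 10.3 pos [507.4  95.   22.7] h 5.52 q [-0.2   0.53 -0.14  2.08  0.13  0.54 -1.9 ] F [ 6.9  0.3 -1.7] w 0.43 g 60.9
```

>>> {"api": "send_rows", "payload": {
  "slide": [
    [0,0,0.6],
    [0,0,0.8],
    [0,0,0.8],
    [0,0,0.8],
    [0,0,0.8],
    [0,0,0.8],
    [0,0,0.8],
    [0,0,0.8]
  ],
  "roll": [0,0,0,0,0,0,0,0],
  "claw": [0,0,0,0.5,0.6,0.8,1,1]
}}

```text
t: 10.97
eef_pos: [0.5051, 0.0943, 0.0211]
tool_rot: [0.0, 0.999, 0.048, -0.001]
contact_force: [0.0, 0.2, -0.1]
gripper_width: 0.987
grasp_force: 0.0
```

>>> {"api": "send_rows", "payload": {
  "slide": [
    [0,0,0],
    [0,0,-10],
    [0,0,-30],
    [0,0,-60],
    [0,0,-90],
    [5,0,-120],
    [10,25,-130],
    [15,50,-130]
  ],
  "roll": [0,0,0,0,0,0,0,0],
  "claw": [1,1,1,1,1,1,1,1]
}}

```text
t: 11.63
eef_pos: [0.5279, 0.0476, 0.1558]
tool_rot: [-0.001, 0.999, 0.05, 0.003]
contact_force: [0.4, -1.0, -0.3]
gripper_width: 1.002
grasp_force: 0.0
```

```bash
python3 go.py 467.5 -147.9 150 -2
```

```text
slide [-79.6 188.5   5.8] roll 7.72
t 11.63 pos [527.9  47.6 155.8] h 5.72 q [-0.08  0.33 -0.15  1.97  0.07  0.83 -1.74] F [ 0.4 -1.  -0.3] w 1.002 g 0.0
```

>>> {"api": "send_rows", "payload": {
  "slide": [
    [-13,31,0],
    [-26,62,0],
    [-39,93,0],
    [-52,124,0],
    [-65,155,5],
    [-75,180,5],
    [-79,188,5],
    [-79,188,5]
  ],
  "roll": [2,4,6,7.6,7.6,7.6,7.6,7.6],
  "claw": [1,1,1,1,1,1,1,1]
}}

```text
t: 12.3
eef_pos: [0.4639, -0.1512, 0.1469]
tool_rot: [0.0, 1.0, -0.021, -0.0]
contact_force: [-0.6, 0.8, -0.4]
gripper_width: 1.0
grasp_force: 0.0
```

>>> {"api": "send_rows", "payload": {
  "slide": [
    [0,0,5],
    [0,0,15],
    [0,0,35],
    [0,0,55],
    [0,0,70],
    [0,0,80],
    [0,0,80],
    [0,0,80]
  ],
  "roll": [0,0,0,0,0,0,0,0],
  "claw": [1,1,1,1,1,1,1,1]
}}

```text
t: 12.97
eef_pos: [0.465, -0.1475, 0.0659]
tool_rot: [-0.0, 1.0, -0.017, -0.001]
contact_force: [-0.5, -0.4, 0.5]
gripper_width: 0.998
grasp_force: 0.0
```

```bash
python3 go.py 468.5 -147.9 14 -1.9; python3 - <<'E'
from vis import *
ims={n:bot.read_camera(n)[:,:,::-1].copy() for n in CM}
for n in ims: cv2.imwrite(f"pics/{n}3.png",ims[n])
a=cv2.resize(ims["side"][170:240,290:390],None,fx=5,fy=5,interpolation=2);b=cv2.resize(ims["top"][175:245,285:345],None,fx=5,fy=5,interpolation=2)
cv2.imwrite("pics/seat1.png",np.hstack([a,b]))
OB["lp"]=OB["long_pack"]+[0,0,.008]
E
```

```text
slide [ 3.5  0.3 51.9] roll -0.09
t 12.97 pos [ 465.  -147.5   65.9] h -1.99 q [ 0.21  0.41 -0.04  2.13  0.03  0.6  -1.45] F [-0.5 -0.4  0.5] w 0.998 g 0.0
```

View pics/seat1.png

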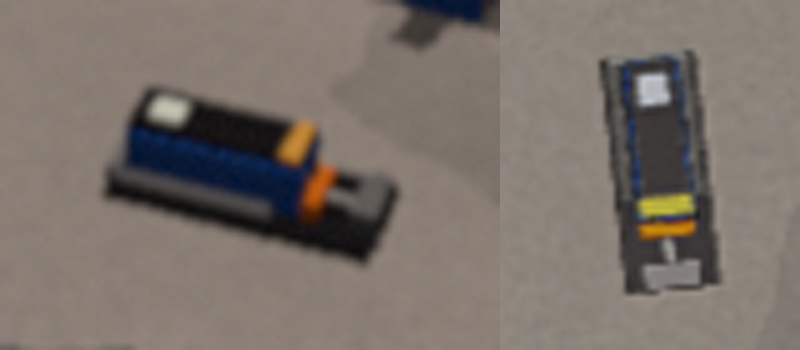

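The long pack lies flat in its cradle, brass end (top view about (318,216)) at the orange contact and tail at the wall. Next is the wide pack.

>>> {"api": "send_rows", "payload": {
  "slide": [
    [3.5,0,8],
    [3.5,0,20],
    [3.5,0,34],
    [3.5,0,46],
    [3.5,0,52],
    [3.5,0,52],
    [3.5,0,52],
    [3.5,0,52]
  ],
  "roll": [0,0,0,0,0,0,0,0],
  "claw": [1,1,1,1,1,1,1,1]
}}

```text
t: 13.73
eef_pos: [0.4692, -0.1489, 0.015]
tool_rot: [0.0, 1.0, -0.018, 0.001]
contact_force: [-0.2, 0.1, -0.3]
gripper_width: 1.0
grasp_force: 0.0
```

>>> {"api": "send_rows", "payload": {
  "slide": [
    [0,0,0],
    [0,0,0],
    [0,0,0],
    [0,0,0],
    [0,0,0],
    [0,0,0],
    [0,0,0],
    [0,0,0]
  ],
  "roll": [0,0,0,0,0,0,0,0],
  "claw": [0,0,0,0,0,0,0,0],
  "force": 60
}}

```text
t: 14.4
eef_pos: [0.4691, -0.1488, 0.0153]
tool_rot: [0.0, 1.0, -0.018, 0.001]
contact_force: [-2.2, 1.4, 6.6]
gripper_width: 0.66
grasp_force: 63.5
```

```bash
python3 go.py 558.4 323.5 150 25.6
```

```text
slide [  72.  -475.2 -134.7] roll -27.7
t 14.4 pos [ 469.1 -148.8   15.3] h -2.1 q [ 0.21  0.51 -0.04  2.14  0.04  0.49 -1.46] F [-2.2  1.4  6.6] w 0.66 g 63.5
```

>>> {"api": "send_rows", "payload": {
  "slide": [
    [0,0,-12],
    [0,0,-36],
    [0,0,-66],
    [3,-17,-96],
    [8,-50,-120],
    [13,-84,-130],
    [18,-118,-135],
    [23,-152,-135]
  ],
  "roll": [0,0,0,-1,-3,-5,-7,-9],
  "claw": [0,0,0,0,0,0,0,0]
}}

```text
t: 15.07
eef_pos: [0.4978, 0.0037, 0.1512]
tool_rot: [0.0, 0.998, 0.061, 0.002]
contact_force: [1.0, -0.1, -2.1]
gripper_width: 0.663
grasp_force: 65.7
```

```bash
python3 go.py 558.7 323.6 150 25.6
```

```text
slide [  99.2 -310.2    1.2] roll -18.64
t 15.07 pos [497.8   3.7 151.2] h 6.96 q [-0.02  0.29 -0.14  2.05  0.05  0.8  -1.63] F [ 1.  -0.1 -2.1] w 0.663 g 65.7
```

>>> {"api": "send_rows", "payload": {
  "slide": [
    [12,-36,0],
    [24,-74,0],
    [36,-112,0],
    [48,-150,0],
    [60,-188,0],
    [72,-226,0],
    [83,-260,0],
    [92,-290,0]
  ],
  "roll": [-2,-5,-8,-11,-14,-16,-18,-18.6],
  "claw": [0,0,0,0,0,0,0,0]
}}

```text
t: 15.73
eef_pos: [0.5531, 0.3039, 0.1491]
tool_rot: [-0.0, 0.975, 0.222, -0.0]
contact_force: [0.6, -0.5, -1.9]
gripper_width: 0.66
grasp_force: 65.6
```

>>> {"api": "send_rows", "payload": {
  "slide": [
    [0,0,0],
    [0,0,10],
    [0,0,30],
    [0,0,50],
    [0,0,70],
    [0,0,75],
    [0,0,75],
    [0,0,75]
  ],
  "roll": [0,0,0,0,0,0,0,0],
  "claw": [0,0,0,0,0,0,0,0]
}}

```text
t: 16.4
eef_pos: [0.5536, 0.3002, 0.0745]
tool_rot: [0.0, 0.975, 0.22, -0.0]
contact_force: [1.4, 0.4, -2.6]
gripper_width: 0.663
grasp_force: 65.5
```

```bash
python3 go.py 559 323.7 36.1 25.6
```

```text
slide [ 14.9 -18.9  38.4] roll -0.16
t 16.4 pos [553.6 300.2  74.5] h 25.44 q [-0.42  0.59 -0.24  1.78  0.19  0.8  -1.88] F [ 1.4  0.4 -2.6] w 0.663 g 65.5
```

>>> {"api": "send_rows", "payload": {
  "slide": [
    [7,-9,3],
    [15,-19,8],
    [15,-19,16],
    [15,-19,24],
    [15,-19,31],
    [15,-19,36],
    [15,-19,38.4],
    [15,-19,38.4]
  ],
  "roll": [-0.2,-0.2,-0.2,-0.2,-0.2,-0.2,-0.2,-0.2],
  "claw": [0,0,0,0,0,0,0,0]
}}

```text
t: 17.07
eef_pos: [0.5587, 0.3242, 0.0357]
tool_rot: [0.0, 0.975, 0.222, -0.0]
contact_force: [-0.3, 0.7, -1.8]
gripper_width: 0.658
grasp_force: 65.6
```

```bash
python3 go.py 558.7 323.6 36.1 25.6
```

```text
slide [-0.2  0.5 -0.4] roll 0.08
t 17.07 pos [558.7 324.2  35.7] h 25.68 q [-0.46  0.67 -0.23  1.75  0.21  0.75 -1.92] F [-0.3  0.7 -1.8] w 0.658 g 65.6
```

>>> {"api": "send_rows", "payload": {
  "slide": [
    [-1,0.3,0],
    [-2,0.3,0],
    [-3,0.3,0],
    [-4,0.3,0],
    [-5,0.3,0],
    [-6,0.3,0],
    [-6,0.3,0],
    [-6,0.3,0]
  ],
  "roll": [0,0,0,0,0,0,0,0],
  "claw": [0,0,0,0,0,0,0,0]
}}

```text
t: 17.73
eef_pos: [0.5543, 0.322, 0.0363]
tool_rot: [-0.0, 0.975, 0.222, 0.001]
contact_force: [4.7, 0.2, -3.6]
gripper_width: 0.662
grasp_force: 65.5
```

```bash
python3 go.py 551.9 320.3 36.1 25.6
```

```text
slide [-2.9  0.5  0.2] roll 0.09
t 17.73 pos [554.3 322.   36.3] h 25.69 q [-0.46  0.66 -0.23  1.76  0.21  0.74 -1.92] F [ 4.7  0.2 -3.6] w 0.662 g 65.5
```

>>> {"api": "send_rows", "payload": {
  "slide": [
    [-1,0.3,0.2],
    [-2,0.3,0.2],
    [-3,0.3,0.2],
    [-4,0.3,0.2],
    [-5,0.3,0.2],
    [-6,0.3,0.2],
    [-6.8,0.3,0.2],
    [-6.8,0.3,0.2]
  ],
  "roll": [0,0,0,0,0,0,0,0],
  "claw": [0,0,0,0,0,0,0,0]
}}

```text
t: 18.4
eef_pos: [0.5488, 0.3193, 0.0364]
tool_rot: [-0.0, 0.975, 0.222, 0.001]
contact_force: [7.3, 1.2, -3.3]
gripper_width: 0.665
grasp_force: 65.6
```

```bash
python3 go.py 548.4 318.7 36.1 25.6
```

```text
slide [-0.7  0.4  0.3] roll 0.1
t 18.4 pos [548.8 319.3  36.4] h 25.7 q [-0.46  0.65 -0.23  1.78  0.21  0.73 -1.92] F [ 7.3  1.2 -3.3] w 0.665 g 65.6
```

>>> {"api": "send_rows", "payload": {
  "slide": [
    [-0.4,0.3,2],
    [-0.4,0.3,4],
    [-0.4,0.3,6],
    [-0.4,0.3,8],
    [-0.4,0.3,10],
    [-0.4,0.3,12],
    [-0.4,0.3,12.7],
    [-0.4,0.3,12.7]
  ],
  "roll": [0,0,0,0,0,0,0,0],
  "claw": [0,0,0,0,0,0,0,0]
}}

```text
t: 19.07
eef_pos: [0.5489, 0.3199, 0.0243]
tool_rot: [-0.001, 0.975, 0.222, 0.002]
contact_force: [5.1, 1.9, -0.6]
gripper_width: 0.666
grasp_force: 66.0
```

```bash
python3 go.py 548.4 318.7 23.3 25.6
```

```text
slide [-1.   0.8  1. ] roll 0.11
t 19.07 pos [548.9 319.9  24.3] h 25.71 q [-0.46  0.67 -0.23  1.78  0.22  0.71 -1.93] F [ 5.1  1.9 -0.6] w 0.666 g 66.0
```

>>> {"api": "send_rows", "payload": {
  "slide": [
    [0,0,0.5],
    [0,0,0.8],
    [0,0,0.8],
    [0,0,0.8],
    [0,0,0.8],
    [0,0,0.8],
    [0,0,0.8],
    [0,0,0.8]
  ],
  "roll": [0,0,0,0,0,0,0,0],
  "claw": [0,0,0,0.7,0.8,0.9,1,1]
}}

```text
t: 19.73
eef_pos: [0.5467, 0.3181, 0.0221]
tool_rot: [0.0, 0.975, 0.223, -0.001]
contact_force: [-0.2, 0.8, -0.9]
gripper_width: 1.001
grasp_force: 0.0
```

>>> {"api": "send_rows", "payload": {
  "slide": [
    [0,0,0],
    [0,0,-10],
    [0,0,-30],
    [0,0,-60],
    [0,0,-90],
    [5,10,-120],
    [10,35,-130],
    [20,65,-130]
  ],
  "roll": [0,0,0,0,0,0,0,0],
  "claw": [1,1,1,1,1,1,1,1]
}}

```text
t: 20.4
eef_pos: [0.5943, 0.2716, 0.1576]
tool_rot: [-0.002, 0.974, 0.225, 0.003]
contact_force: [1.5, -0.2, 0.1]
gripper_width: 0.998
grasp_force: 0.0
```

```bash
python3 go.py 648 -146.5 120 -40
```

```text
slide [-134.8  399.4   37.6] roll 65.97
t 20.4 pos [594.3 271.6 157.6] h 25.97 q [-0.34  0.52 -0.25  1.67  0.15  0.96 -1.77] F [ 1.5 -0.2  0.1] w 0.998 g 0.0
```

>>> {"api": "send_rows", "payload": {
  "slide": [
    [-13,37,0],
    [-26,74,0],
    [-39,111,0],
    [-52,148,5],
    [-65,185,10],
    [-78,222,15],
    [-91,259,20],
    [-104,296,25]
  ],
  "roll": [3,6,10,14,18,22,25,26],
  "claw": [0,0,0,0,0,0,0,0]
}}

```text
t: 21.07
eef_pos: [0.6283, -0.0451, 0.1281]
tool_rot: [-0.0, 1.0, -0.004, 0.0]
contact_force: [1.2, 0.2, -0.1]
gripper_width: -0.002
grasp_force: 0.0
```

```bash
python3 go.py 648.2 -146.6 70 0; python3 - <<'E'
from vis import *
ims={n:bot.read_camera(n)[:,:,::-1].copy() for n in CM}
for n in ims: cv2.imwrite(f"pics/{n}4.png",ims[n])
a=cv2.resize(ims["side"][190:275,255:375],None,fx=4.5,fy=4.5,interpolation=2);b=cv2.resize(ims["top"][170:240,230:285],None,fx=4.6,fy=4.6,interpolation=2)
o=np.zeros((400,800,3),np.uint8);o[:a.shape[0],:a.shape[1]]=a;o[:b.shape[0],545:545+b.shape[1]]=b;cv2.imwrite("pics/seat2.png",o)
# seated check: brass bar / orange centroids in bay frame
E
```

```text
slide [ 20.7 101.3  58.1] roll -0.44
t 21.07 pos [628.3 -45.1 128.1] h -0.44 q [ 0.04  0.51 -0.09  1.75  0.06  0.88 -1.66] F [ 1.2  0.2 -0.1] w -0.002 g 0.0
```

View pics/seat2.png

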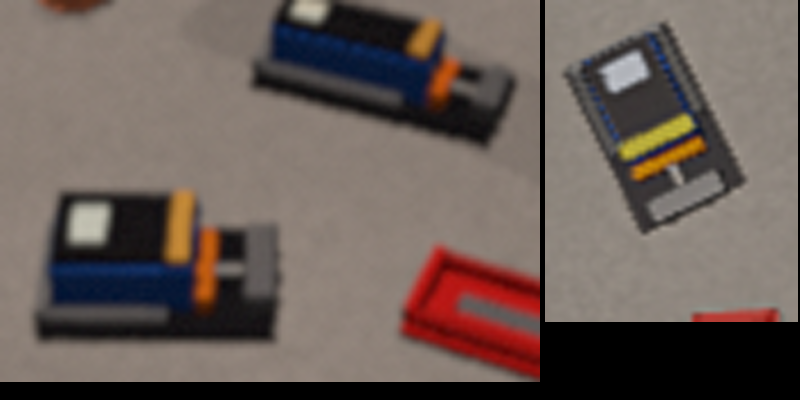

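```bash
cat > chk.py <<'E'
from vis import *
def cent(im,n,P,kind,r=9):
    u,v=np.round(proj(n,np.array([P]))[0]).astype(int);c=im[v-r:v+r+1,u-r:u+r+1].astype(float)
    w=np.clip(c.min(2)-165,0,None) if kind=="w" else np.clip(c[:,:,2]-c[:,:,0]-60,0,None)
    yy,xx=np.mgrid[v-r:v+r+1,u-r:u+r+1];return (xx*w).sum()/w.sum(),(yy*w).sum()/w.sum(),w.sum()
def R(a): c,s=np.cos(a),np.sin(a);return np.array([[c,-s],[s,c]])
i0,i4=[cv2.imread(f"pics/top{k}.png") for k in(0,4)]
for nm,p,b,x in(("long",(.459,-.3484,np.radians(-30.7)),(.5056,.0942,np.radians(5.5)),35),("wide",(.4656,-.1477,np.radians(-1.9)),(.547,.318,np.radians(25.6)),25)):
    out=[]
    for im,q,z in((i0,p,.042),(i4,b,.05)):
        P=np.r_[np.array(q[:2])+R(q[2])@[x/1000,0],z]
        for k in range(2):
            u,v,s=cent(im,"top",P,"w");P=ray("top",(u,v),z)
        out.append((R(-q[2])@(P[:2]-q[:2]))*1e3);print(nm,round(u,1),round(v,1),int(s),np.round(out[-1],2))
    print(nm,"pack offset from home (bay frame)",np.round(out[1]-out[0],2))
E
python3 chk.py
```

```text
long 451.5 206.3 247 [34.02 -0.29]
long 314.9 192.2 379 [35.97 -0.61]
long pack offset from home (bay frame) [ 1.95 -0.32]
wide 387.6 207.6 430 [21.07 -0.22]
wide 246.9 185.1 587 [22.93 -1.59]
wide pack offset from home (bay frame) [ 1.86 -1.37]
```

The side and top views show both packs flat, brass ends at their contacts and tails at the walls (centroids within about 2 mm). Next I press the keys.

>>> {"api": "send_rows", "payload": {
  "slide": [
    [5,25,10],
    [12,55,25],
    [18,85,40],
    [21,101,58],
    [21,101,66],
    [21,101,70],
    [21,101,70],
    [21,101,70]
  ],
  "roll": [0,0,0,0,0,0,0,0],
  "claw": [0,0,0,0,0,0,0,0]
}}

```text
t: 21.83
eef_pos: [0.6492, -0.1423, 0.058]
tool_rot: [-0.001, 1.0, -0.001, 0.0]
contact_force: [-0.9, 0.2, 0.9]
gripper_width: -0.005
grasp_force: 0.0
```

```bash
python3 go.py 648.2 -146.6 36 0
```

```text
slide [-1.   4.3 22. ] roll -0.16
t 21.83 pos [ 649.2 -142.3   58. ] h -0.16 q [ 0.18  0.65 -0.08  1.7   0.07  0.79 -1.5 ] F [-0.9  0.2  0.9] w -0.005 g 0.0
```

>>> {"api": "send_rows", "payload": {
  "slide": [
    [0,2,4],
    [-1,4,8],
    [-1,4,12],
    [-1,4,16],
    [-1,4,19],
    [-1,4,22],
    [-1,4,22],
    [-1,4,22]
  ],
  "roll": [0,0,0,0,0,0,0,0],
  "claw": [0,0,0,0,0,0,0,0]
}}

```text
t: 22.5
eef_pos: [0.6488, -0.1485, 0.0431]
tool_rot: [0.0, 1.0, -0.003, 0.001]
contact_force: [-20.2, 4.9, 56.3]
gripper_width: -0.001
grasp_force: 28.2
```

>>> {"api": "send_rows", "payload": {
  "slide": [
    [0,0,-8],
    [0,0,-18],
    [0,0,-30],
    [4,20,-30],
    [8,45,-30],
    [12,68,-30],
    [12,68,-30],
    [12,68,-30]
  ],
  "roll": [0,0,0,0,0,0,0,0],
  "claw": [0,0,0,0,0,0,0,0]
}}

```text
t: 23.17
eef_pos: [0.6588, -0.2189, 0.0649]
tool_rot: [0.0, 1.0, -0.004, -0.0]
contact_force: [-0.1, 0.8, 0.0]
gripper_width: 0.001
grasp_force: 0.0
```

```bash
python3 go.py 660.4 -215.1 44 0; python3 - <<'E'
from vis import *
ims={n:bot.read_camera(n)[:,:,::-1].copy() for n in CM}
for n in ims: cv2.imwrite(f"pics/{n}5.png",ims[n])
a=cv2.resize(ims["side"][100:180,290:380],None,fx=7,fy=7,interpolation=2);cv2.imwrite("pics/keys.png",a)
E
```

```text
slide [ 1.6 -3.8 20.9] roll -0.49
t 23.17 pos [ 658.8 -218.9   64.9] h -0.49 q [ 0.28  0.68 -0.07  1.62  0.06  0.84 -1.4 ] F [-0.1  0.8  0. ] w 0.001 g 0.0
```

View pics/keys.png

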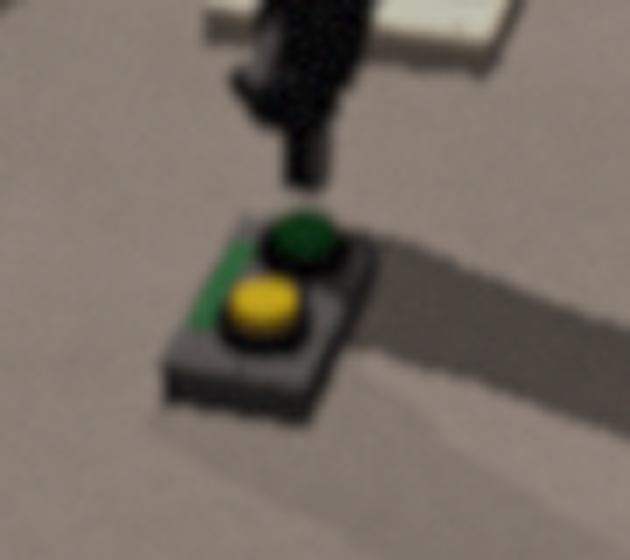

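The yellow key (about (328,143)) is up again and the green one (about (333,134)) is right below the fingers. The 56 N stop at z=43 fits a full 6 mm stroke from a key top at about 49. I press green gently.

>>> {"api": "send_rows", "payload": {
  "slide": [
    [0,-6,5],
    [0,-6,11],
    [0,-6,15],
    [0,-6,18],
    [0,-6,20],
    [0,-6,21],
    [0,-6,22],
    [0,-6,22]
  ],
  "roll": [0,0,0,0,0,0,0,0],
  "claw": [0,0,0,0,0,0,0,0]
}}

```text
t: 23.93
eef_pos: [0.6596, -0.2094, 0.0442]
tool_rot: [-0.001, 1.0, -0.002, -0.0]
contact_force: [-3.3, 4.1, 8.4]
gripper_width: -0.002
grasp_force: 3.8
```

>>> {"api": "send_rows", "payload": {
  "slide": [
    [0,0,1],
    [0,0,2],
    [0,0,2.5],
    [0,0,2.5],
    [0,0,2.5],
    [0,0,2.5],
    [0,0,2.5],
    [0,0,2.5]
  ],
  "roll": [0,0,0,0,0,0,0,0],
  "claw": [0,0,0,0,0,0,0,0]
}}

```text
t: 24.6
eef_pos: [0.6597, -0.2095, 0.0439]
tool_rot: [-0.001, 1.0, -0.002, 0.0]
contact_force: [-8.2, 5.9, 23.0]
gripper_width: 0.002
grasp_force: 11.2
```

>>> {"api": "send_rows", "payload": {
  "slide": [
    [0,0,-5],
    [0,0,-15],
    [0,0,-30],
    [0,0,-60],
    [0,0,-90],
    [0,0,-120],
    [0,0,-120],
    [0,0,-120]
  ],
  "roll": [0,0,0,0,0,0,0,0],
  "claw": [0,0,0,0,0,0,0,0]
}}

```text
t: 25.27
eef_pos: [0.6609, -0.2118, 0.1641]
tool_rot: [0.001, 1.0, -0.003, 0.003]
contact_force: [0.7, 0.6, 0.2]
gripper_width: -0.003
grasp_force: 0.0
```

```bash
python3 - <<'E'
from station import bot
print(bot.hand_in())
E
```

```text
the job is handed in; nothing more can be done
None
```

I handed the job in at about 25 s: both packs are in their cradles, and the yellow key, then the green one, was pressed to its stop; the hand-in gave no verdict, the yellow press peaked at 56 N, and I took no picture of the green key after releasing it.

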